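Swing the inspection camera over the specimen pot

ROBOT

A 7-joint arm with a two-finger parallel gripper is mounted at the origin on the work surface. World frame = base frame: x ahead of the robot, y to its left, z up, the work surface at z = 0. Lengths are in m, angles in rad, forces in N, time in s.
With the tool pointing down it reaches from about 0.4 to 0.85 m from the base axis. Payload 10.4 kg.
Tool frame: the origin (TCP) lies between the finger pads; the fingertips stand 11 mm ahead of it and the grasp point (between the pads) lies 8 mm behind it; z points along the fingers, y is the direction in which the jaws open and shut (so a half turn about z gives the same grasp; the last joint's range is limited). The gripper opens to 87 mm and grips with 3 to 60 N. Pads are 19 mm wide; open, the fingers measure 117 mm over their backs; the gripper's body (75 mm by 190 mm) begins 51 mm behind the grasp point.
Start: joints at [1.259, 0.332, -0.065, 1.46, 0.022, 1.35, -0.088], TCP at [0.178, -0.599, 0.234] pointing down, gripper open.
Joint ranges: [-2.6, 2.6], [-0.5, 2.12], [-1.47, 1.34], [0.16, 2.42], [-1.27, 4.41], [0.06, 2.06], [-2.6, 2.6]. Speed limits (rad/s): [2.22, 2.22, 2.79, 2.79, 3.14, 3.14, 3.14].

INTERFACE

Orientations are given as a unit quaternion [x, y, z, w].
In Python, from bench import r, eyes gives the robot as it stands.
- The arm moves only by the shell command python3 -m inch 'ROWS' [FORCE]. ROWS is a JSON object of lists of equal length, an entry for each row: "translation": the shift along the world's x, y, z scaled (see below), a list of three; "rot": the turn, a rotation vector about the world's x, y, z scaled (see below), a list of three; "jaw": the finger opening in mm, from 0 to 87. In form: {"translation": [[tx, ty, tz], ...], "rot": [[ax, ay, az], ...], "jaw": [jaw, ...]}. A call has 1 to 20 rows; each row is the pose to reach, as a shift and turn from the pose measured when the call began; what a row does not reach only later rows make up. The controller multiplies each number of a shift by 100 mm and each number of a turn by 60 degrees. A row lasts 1/10 s, in which the tool goes at most 50 mm and 8.59 degrees, less where a joint would pass 70% of its speed; a pose out of reach is approached as far as the arm can. A call with a number of a shift or a turn outside -1 to 1 is refused whole. A call with a gripper value outside its range is refused whole. The fingers move at their own pace and stop on an object; FORCE is the grip in N (left out, the last holds). Time passes only in rows, so rows that repeat a pose let the fingers close. It gives the time, the measured TCP pose, the force and the opening at its end, in the units of the state.
- r.read_state(): the state, without advancing time (a new reading comes with each control period).
- eyes.camera(name): name is "scene" or "top"; returns the picture (480x640x3 uint8, blue, green, red); there is no depth.
- eyes.calibration(name): a dict with "fx", "fy", "cx", "cy" (pixels), "distortion" ([k1, k2, p1, p2, k3] as OpenCV has them; the pictures are not rectified), "R" (3x3) and "t" (3): a world point X has camera coordinates R X + t. Camera axes: x right, y down, z forward; pixel columns grow to the right and rows downward; lengths in m; the calibration is good to about 2 mm. A picture is of the moment at which its call begins. calibration takes no time and is no camera call.
- r.close_job(): hands the job in, once; it reports no verdict.
The state is a dict: "time": time; "joint_positions": joint angles; "joint_vel": joint speeds; "joint_torque": joint torques, N m; "ee_pos": TCP position; "eef_rot": TCP orientation; "ft_force": force on the tool from outside, world axes, zero at the start; "torque": the same for the moment, N m; "width": finger opening in m.
Only numpy, scipy, OpenCV 4.12 (cv2) and the standard library are available. Lean on these libraries where they do the work, as an engineer would, in place of code of your own. Each camera call takes 0.05 s, during which the arm holds its last target. There are 200 camera calls.

TASK

Swing the heavy camera boom round from where it is parked and bring it to rest with its lens squarely above the specimen pot on the round stage, then let go so that it stays there by itself, still and untouched, for a good four seconds. Push it gently and only on the orange sprung bumpers at the sides of its head: do not touch the white housing or its glass, do not swing it fast or let it run near its end stops, and leave the pot and the other things on the bench where they are.

Things in the scene. Friction and masses are not known exactly. Their poses are not given: they have to be found in the camera images.
- boom (a joint): swing angle (rad) of the heavy camera boom on its upright post. At 0 the boom points along -x of boom_zero, roughly at the robot; growing = counter-clockwise from above, head towards the robot's right (-y). Starts at rest between -0.66 and -0.5. Hard end stops at -0.95 and +0.95: keep 0.1 away. It turns on ball bearings and coasts long. It must never swing faster than 0.7 rad/s.
- boom_zero (a point): reference point fixed to the post: the upright turning axis lies 100 mm from it along its +x (z up), and -x is the zero direction of boom; 160 mm above the table. Boom's nominal moment of inertia about that axis 0.345 kg m2 (2.8 kg felt at the bumpers; in truth anything from 0.26 to 0.45 kg m2), damping 0.03 N m s/rad, dry friction 0.0015 N m. The post has a round dark foot 170 mm across.
- lens (a point): centre of the round lens under the camera head, 340 mm from the turning axis, 117 mm above the table
- head_top (a point): middle of the top of the white camera head, 340 mm from the axis, 195 mm above the table; frame turns with the boom, which points to its -x. White housing, glass on top and front, not to be touched: head a box from 277 to 403 mm from the axis, 110 mm wide, 125 (lens rim 115) to 196 mm above the table; beam from head to post 96 mm wide, 130 to 191 mm high.
- bumper_left (a joint): travel (m) of the sprung orange bumper on the head's side facing the robot's left (+y): 0 out, 0.020 fully in. Spring 80 N/m, hardly damped: 1.6 N presses it home and it kicks the boom back. Block 310 to 390 mm from the axis, 135 to 185 mm above the table, sticks out 25 mm from the head. Pushing it makes boom grow.
- bumper_right (a joint): the same orange bumper on the head's other side (robot's right, -y); pushing it makes boom fall
- bumper_left_face (a point): centre of the left bumper's outer face: 350 mm from the axis along the boom, 80 mm to the side of the boom's centre line, 160 mm above the table
- bumper_right_face (a point): centre of the right bumper's outer face, mirror image of the left
- stage_mark (a point): centre of the top of the round stage (110 mm across, black with white top, 24 mm high) at the end of the fixed low arm, 340 mm from the same post axis and so under the lens' path; the place differs each time, at boom angles of 0.15 to 0.5
- pot: white specimen pot with green lid standing on the middle of the stage, 64 mm across, 56 mm high, origin at the centre of its underside
- tube_rack: white two-tier rack with capped blood tubes, 110 x 220 mm, 108 high; stands by, origin at the centre of its underside
- amber_bottle: amber glass bottle with white cap, 80 mm across, 170 high; stands by, origin at the centre of its underside
- tape_roll: cream tape roll lying flat, 96 mm across, 45 high; stands by, origin at the centre of its underside
- yellow_pot: specimen pot with yellow body and green lid, 64 mm across, 56 high; not the one to inspect; stands by, origin at the centre of its underside
- white_pot: white specimen pot with green lid on the table top at the side, 64 mm across, 56 high; not the one to inspect; stands by, origin at the centre of its underside
- wax_tray: clear tray with a red-orange block, 140 x 110 mm, 35 high; stands by, origin at the centre of its underside
Things that resemble listed ones, but are neither listed nor needed, are in the scene too. Leave any purple look-alike of the pot alone.

How it is judged:
On the way:
1. the lens is above the stage (within 25 mm sideways), the boom at rest and untouched, for 3 s (horizontal distance between lens and stage_mark below 0.025 m and velocity of joint boom between -0.02 and 0.02 rad/s and contact force between each of the fingers, the arm and boom below 0.1 N), for 3 s.
At the end, for the whole second after the job is handed in: The lens is within 25 mm sideways of the middle of the stage, the boom turns slower than 0.02 rad/s with nothing of the robot touching it, and the pot still stands upright within 15 mm of the stage's middle (all of step 1 and horizontal distance between pot and stage_mark below 0.015 m and angle between pot's own z axis and vertical below 0.15 rad).
It fails at once if the robot touches the white housing or its glass (more than 1.5 N) (contact force between any of the fingers, the arm and boom_c0 above 1.5 N or contact force between any of the fingers, the arm and boom_c1 above 1.5 N or contact force between any of the fingers, the arm and boom_c2 above 1.5 N or contact force between any of the fingers, the arm and boom_c3 above 1.5 N).
It fails at once if the boom is hit or gripped (more than 15 N) (contact force between any of the fingers, the arm and boom above 15 N).
It fails at once if the boom swings faster than 0.7 rad/s (velocity of joint boom above 0.7 rad/s or velocity of joint boom below -0.7 rad/s).
It fails at once if the boom runs to within 0.08 rad of an end stop (value of joint boom above 0.87 rad or value of joint boom below -0.87 rad).
It fails at once if the pot or a bystander is shifted by more than 20 mm (distance of any of pot, tube_rack, amber_bottle, tape_roll, yellow_pot, white_pot, wax_tray from where it was at the start of the episode above 0.02 m).
It also fails if it takes over 51 s, if anything falls off the work surface, if the arm or the gripper's body presses on something with over 40 N, if the wrist force passes 120 N, or if a joint passes its speed limit or range.

## Working session

There is one attempt and no reset: what is moved stays moved. The work goes in short steps, Python scripts to look and compute and a shell command to move; the robot and the scene stay as the last step left them, time stands still between calls to the robot, and variables do not carry over. Pictures are saved under pics/ and viewed, about 8 in all and at most 12, crops included, and the job is handed in when it is done.

```bash
ls; mkdir -p pics; python3 - <<'E'
from bench import r, eyes
import cv2
for n in("scene","top"):
    cv2.imwrite(f"pics/{n}0.png",eyes.camera(n)); print(n,eyes.calibration(n))
print(r.read_state())
E
```

```text
pics
scene {'fx': 494.730707702676, 'fy': 494.730707702676, 'cx': 322.51474595138, 'cy': 243.3180967361847, 'distortion': array([-0.12193279,  0.        ,  0.        ,  0.        ,  0.        ]), 'R': array([[ 0.68087733,  0.73232243,  0.01048459],
       [ 0.56409787, -0.51523265, -0.64523554],
       [-0.46711845,  0.44524059, -0.76391175]]), 't': array([-0.38082338, -0.21995083,  2.03657323])}
top {'fx': 439.72040065836353, 'fy': 439.72040065836353, 'cx': 323.88735446638447, 'cy': 237.56419943283657, 'distortion': array([-0.04833921,  0.        ,  0.        ,  0.        ,  0.        ]), 'R': array([[ 0.01513435, -0.999644  , -0.0219732 ],
       [-0.99708283, -0.01344405, -0.07513384],
       [ 0.07481168,  0.0230462 , -0.99693133]]), 't': array([0.01741056, 0.57831671, 1.31934165])}
{'time': 0.1, 'joint_positions': array([ 1.25936451,  0.3328134 , -0.06471434,  1.46083191,  0.02162396,
        1.34987619, -0.08848893]), 'joint_vel': array([-0.00081825, -0.00053097,  0.0002224 , -0.00305283, -0.00175454,
        0.00061717,  0.00033716]), 'joint_torque': array([ 1.91923471e-03, -6.24545217e+01,  2.47584481e-02, -3.90718389e+01,
       -6.14358578e-02,  3.66098236e-02, -3.22354640e-05]), 'ee_pos': array([ 0.1779301 , -0.59881026,  0.23284271]), 'eef_rot': array([ 9.89586451e-01,  1.43938443e-01, -1.24314122e-04, -6.03568620e-04]), 'ft_force': array([-0.01372126,  0.01176366,  0.61923294]), 'torque': array([ 0.02836196, -0.01461927, -0.00747478]), 'width': 0.08732202474351516}
```

View pics/scene0.png

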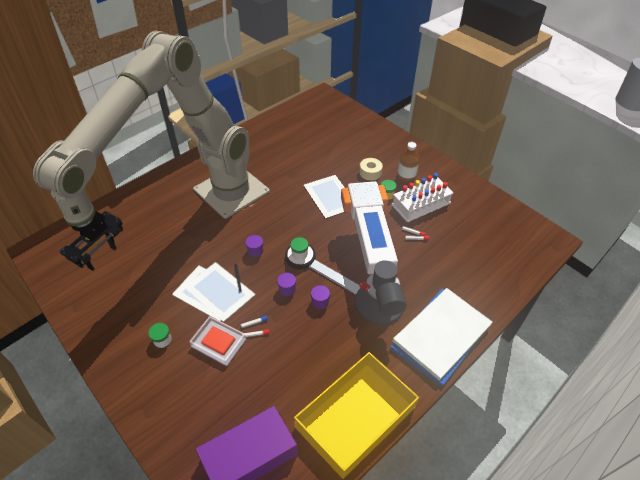

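View pics/top0.png

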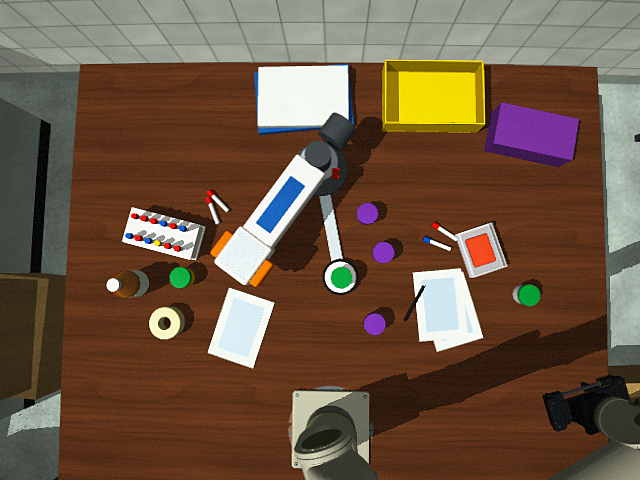

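The boom head with its orange bumpers is at about (243,257) in the top view. The left bumper is near (220,243), the right one near (260,273), the post near (320,158), and the stage with the green-lidded pot at (340,277). Next I'll measure these.

```bash
cat > h.py <<'E'
import cv2, numpy as np
from bench import r, eyes
def cast(n,px,z):
    c=eyes.calibration(n); K=np.array([[c['fx'],0,c['cx']],[0,c['fy'],c['cy']],[0,0,1]])
    u=cv2.undistortPoints(np.array(px,float).reshape(-1,1,2),K,c['distortion']).reshape(-1,2)
    d=np.c_[u,np.ones(len(u))]@c['R']; o=-c['R'].T@c['t']
    return (o+d*((z-o[2])/d[:,2])[:,None])[:,:2]
def blobs(im,lo,hi,amin=40):
    m=cv2.inRange(cv2.cvtColor(im,cv2.COLOR_BGR2HSV),lo,hi)
    n,l,s,c=cv2.connectedComponentsWithStats(m)
    return [(c[i],s[i,4],l==i) for i in range(1,n) if s[i,4]>=amin]
def orange(im): return blobs(im,(8,180,150),(20,255,255))
E
python3 - <<'E'
from h import *
im=eyes.camera("top"); print(r.read_state()['time'])
for c,a,_ in orange(im): print("or",c,a,cast("top",[c],.185))
for c,a,_ in blobs(im,(50,150,60),(75,255,255)): print("green",c,a,cast("top",[c],.056),cast("top",[c],.08))
for c,a,m in blobs(im,(0,0,190),(179,40,255),60):
    b=cv2.minAreaRect(np.argwhere(m)[:,::-1].astype(np.float32)); print("white",c,a,b)
for c,a,m in blobs(im,(100,150,60),(125,255,255),150): 
    b=cv2.minAreaRect(np.argwhere(m)[:,::-1].astype(np.float32)); p=cast("top",cv2.boxPoints(b),.193);print("blue",c,a,p.round(4).tolist())
# stage: outer dark + white disc ; post dark
s=cv2.imread("pics/top0.png")[120:310,200:390]; cv2.imwrite("pics/c1.png",cv2.resize(s,None,fx=3,fy=3,interpolation=cv2.INTER_CUBIC))
E
```

```text
0.15
or [220.4806867  243.54935622] 233 [[0.54582691 0.30058765]]
or [260.27413127 273.04247104] 259 [[0.46834426 0.19061645]]
green [179.30812325 277.03361345] 357 [[0.45124371 0.45562069]] [[0.4517303  0.44713315]]
green [341.01432665 277.18051576] 349 [[ 0.45889079 -0.02743425]] [[ 0.45923654 -0.02702524]]
green [528.61340206 294.68298969] 388 [[ 0.41476809 -0.58120544]] [[ 0.41592646 -0.5705975 ]]
white [301.28131739  94.53303274] 5101 ((302.5, 95.5), (59.0, 89.0), 90.0)
white [611.24126984 102.14285714] 315 ((613.2000122070312, 102.5999755859375), (43.41021728515625, 19.327516555786133), 57.528804779052734)
white [264.76910912 224.56642066] 3794 ((270.95806884765625, 215.37319946289062), (39.31373596191406, 144.55406188964844), 36.15818786621094)
white [615.02439024 179.31300813] 246 ((614.8999633789062, 180.20001220703125), (19.922346115112305, 18.024980545043945), 71.56504821777344)
white [624.84974093 206.69948187] 193 ((623.9500122070312, 206.8500213623047), (31.138778686523438, 13.26849365234375), 57.528804779052734)
white [219.5 203. ] 60 ((219.50003051757812, 203.00003051
[... 1461 characters left out ...]
308.31362468 410.66323907] 1167 ((321.2303466796875, 429.4422607421875), (57.96658706665039, 76.23345947265625), 1.1934894323349)
white [363.86619718 449.83802817] 142 ((363.0, 451.0), (22.0, 10.0), 90.0)
white [312.11111111 455.01851852] 108 ((312.65985107421875, 454.8853454589844), (5.349124908447266, 30.91030502319336), 83.41805267333984)
white [312.65151515 462.36363636] 132 ((315.0828857421875, 460.3463134765625), (9.917710304260254, 26.400665283203125), 65.224853515625)
blue [282.08050847 129.61864407] 236 [[0.8629, 0.2064], [0.8673, 0.0397], [0.8527, 0.0391], [0.8482, 0.2057]]
blue [279.93307087 204.17125984] 1016 [[0.604, 0.2054], [0.7314, 0.1143], [0.7033, 0.0761], [0.5764, 0.1672]]
```

View pics/c1.png

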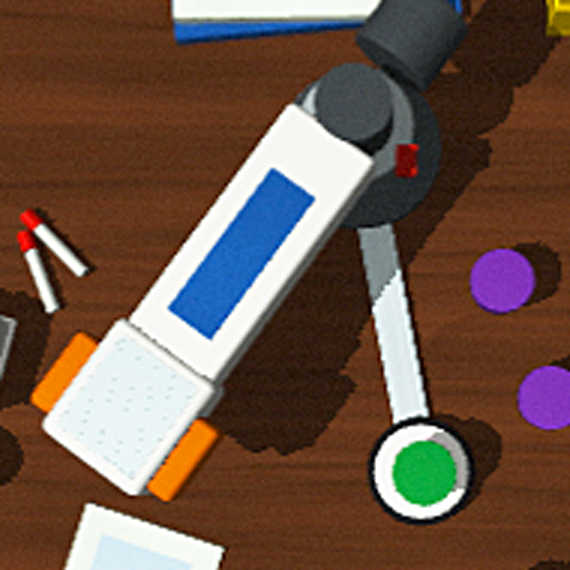

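```bash
python3 -m inch '{"translation":[[0.6,1,0.2],[0.6,1,0.2],[0.6,1,0.2]],"rot":[[0,0,0.13],[0,0,0.13],[0,0,0.13]],"jaw":[0,0,0]}'
python3 -m inch '{"translation":[[0.6,1,0.2],[0.6,1,0.2],[0.6,1,0.2]],"rot":[[0,0,0.13],[0,0,0.13],[0,0,0.13]],"jaw":[0,0,0]}'
python3 -m inch '{"translation":[[0.6,1,0.2],[0.6,1,0.2],[0.6,1,0.2]],"rot":[[0,0,0.13],[0,0,0.13],[0,0,0.13]],"jaw":[0,0,0]}'
python3 -m inch '{"translation":[[0.6,1,0],[0.6,1,0],[0.6,1,0]],"rot":[[0,0,0.13],[0,0,0.13],[0,0,0.13]],"jaw":[0,0,0]}'
python3 -m inch '{"translation":[[0.6,1,0],[0.6,1,0],[0.6,1,0]],"rot":[[0,0,0.13],[0,0,0.13],[0,0,0.13]],"jaw":[0,0,0]}'
```

```text
time: 0.45
ee_pos: [0.2413, -0.4954, 0.2537]
eef_rot: [0.977, 0.213, 0.001, -0.001]
ft_force: [0.8, 0.0, 0.3]
width: 0.0704
time: 0.75
ee_pos: [0.3038, -0.3921, 0.2747]
eef_rot: [0.96, 0.281, 0.001, -0.0]
ft_force: [0.1, -0.6, -0.4]
width: 0.0471
time: 1.05
ee_pos: [0.3661, -0.2885, 0.2956]
eef_rot: [0.937, 0.348, 0.002, 0.0]
ft_force: [0.6, 0.1, -0.0]
width: 0.0229
time: 1.35
ee_pos: [0.428, -0.1843, 0.2959]
eef_rot: [0.911, 0.413, 0.002, 0.0]
ft_force: [0.9, -0.1, 0.8]
width: 0.0028
time: 1.65
ee_pos: [0.4894, -0.0799, 0.2961]
eef_rot: [0.879, 0.476, 0.003, -0.0]
ft_force: [0.2, 1.4, 0.3]
width: 0.0004
```

```bash
python3 -m inch '{"translation":[[0.2,1,0],[0.2,1,0],[0.2,1,0]],"rot":[[0,0,0],[0,0,0],[0,0,0]],"jaw":[0,0,0]}'
python3 -m inch '{"translation":[[0.2,1,0],[0.2,1,0],[0.2,1,0]],"rot":[[0,0,0],[0,0,0],[0,0,0]],"jaw":[0,0,0]}'
python3 -m inch '{"translation":[[0.2,1,0],[0.2,1,0],[0.2,1,0]],"rot":[[0,0,0],[0,0,0],[0,0,0]],"jaw":[0,0,0]}'
python3 -m inch '{"translation":[[0.25,1,0],[0.25,1,0],[0.25,1,0],[0.25,1,0]],"rot":[[0,0,0],[0,0,0],[0,0,0],[0,0,0]],"jaw":[0,0,0,0]}'
```

```text
time: 1.95
ee_pos: [0.5096, 0.0267, 0.2963]
eef_rot: [0.877, 0.48, 0.004, -0.001]
ft_force: [0.5, -0.9, 0.5]
width: 0.0007
time: 2.25
ee_pos: [0.529, 0.1326, 0.2963]
eef_rot: [0.876, 0.483, 0.004, -0.003]
ft_force: [0.3, 0.5, -1.1]
width: 0.0001
time: 2.55
ee_pos: [0.5478, 0.2384, 0.2956]
eef_rot: [0.874, 0.485, 0.004, -0.004]
ft_force: [0.6, -0.6, 0.1]
width: 0.0007
time: 2.95
ee_pos: [0.5723, 0.3398, 0.2944]
eef_rot: [0.874, 0.487, 0.003, -0.005]
ft_force: [-0.4, -0.3, -0.7]
width: 0.0004
```

```bash
python3 -m inch '{"translation":[[0.1,0.08,-0.5],[0.1,0.08,-0.7],[0.1,0.08,-0.7]],"rot":[[0,0,0],[0,0,0],[0,0,0]],"jaw":[0,0,0]}'
python3 -m inch '{"translation":[[0,0,-0.4],[0,0,-0.64],[0,0,-0.64],[0,0,-0.64]],"rot":[[0,0,0],[0,0,0],[0,0,0],[0,0,0]],"jaw":[0,0,0,0]}'
python3 - <<'E'
from h import *
a=eyes.camera("top");b=eyes.camera("scene")
for c,n,_ in orange(a): print(c,n,cast("top",[c],.185))
cv2.imwrite("pics/c2.png",np.hstack([cv2.resize(a[140:340,150:400],None,fx=1.6,fy=1.6),cv2.resize(b[130:330,250:500],None,fx=1.6,fy=1.6)]))
E
```

```text
time: 3.25
ee_pos: [0.5823, 0.344, 0.2207]
eef_rot: [0.874, 0.485, 0.0, -0.004]
ft_force: [-0.1, -0.3, -0.2]
width: 0.0004
time: 3.65
ee_pos: [0.5834, 0.3434, 0.1591]
eef_rot: [0.875, 0.485, 0.001, -0.004]
ft_force: [-0.1, -0.3, 0.9]
width: 0.0004
[226.38983051 236.59322034] 59 [[0.56485212 0.28508948]]
[264.0130719  268.14379085] 153 [[0.48157659 0.18088729]]
```

View pics/c2.png

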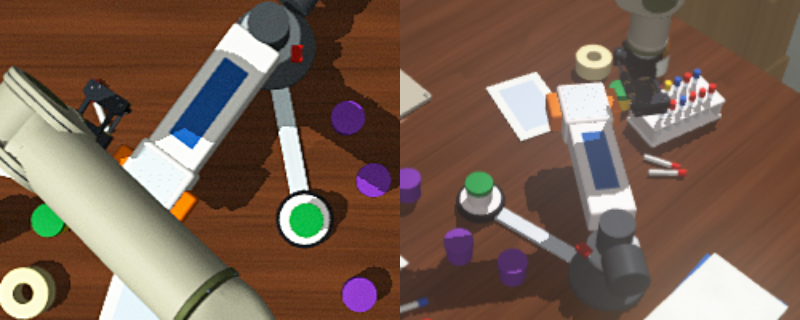

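```bash
cat >> h.py <<'E'
AX=np.array([.793,.043]); ST=.2083
def ang(n="scene"):
    im=eyes.camera(n); t=r.read_state()['time']
    y,x=np.where(cv2.inRange(cv2.cvtColor(im,cv2.COLOR_BGR2HSV),(105,130,40),(125,255,255)))
    p=cast(n,np.c_[x,y],.191); q=AX-p; d=np.hypot(*q.T); a=np.arctan2(q[:,1],q[:,0])
    k=(d>.08)&(d<.27)&(abs(a)<1); return t,round(float(np.mean(a[k])),4),int(k.sum()),im
E
python3 -c "
from h import *
print(ang()[:3],ang('top')[:3])"
python3 -m inch '{"translation":[[-0.058,-0.082,0],[-0.116,-0.163,0],[-0.116,-0.163,0],[-0.136,-0.192,0],[-0.156,-0.22,0],[-0.176,-0.249,0],[-0.197,-0.277,0],[-0.217,-0.306,0],[-0.237,-0.335,0],[-0.257,-0.363,0],[-0.277,-0.392,0],[-0.298,-0.42,0],[-0.318,-0.449,0],[-0.338,-0.477,0],[-0.358,-0.506,0],[-0.379,-0.534,0],[-0.379,-0.534,0]],"rot":[[0,0,0],[0,0,0],[0,0,0],[0,0,0],[0,0,0],[0,0,0],[0,0,0],[0,0,0],[0,0,0],[0,0,0],[0,0,0],[0,0,0],[0,0,0],[0,0,0],[0,0,0],[0,0,0],[0,0,0]],"jaw":[0,0,0,0,0,0,0,0,0,0,0,0,0,0,0,0,0]}'
python3 -c "
from h import *
for i in range(3):print(ang()[:3],ang('top')[:3])"
```

```text
(3.8, -0.6099, 50) (3.85, -0.6145, 1039)
time: 5.55
ee_pos: [0.545, 0.2906, 0.159]
eef_rot: [0.874, 0.485, 0.002, -0.004]
ft_force: [-0.3, 0.5, 0.5]
width: 0.001
(5.6, -0.6159, 62) (5.65, -0.4661, 1037)
(5.7, -0.602, 52) (5.75, -0.4477, 1031)
(5.8, -0.5757, 43) (5.85, -0.4303, 1041)
```

```bash
python3 -m inch '{"translation":[[0,0,0.5],[0,0,1],[0,0,1]],"rot":[[0,0,0],[0,0,0],[0,0,0]],"jaw":[0,0,0]}'
python3 -m inch '{"translation":[[-0.2,-1,0.1],[-0.2,-1,0.1],[-0.2,-1,0.1]],"rot":[[0,0,0.17],[0,0,0.17],[0,0,0.17]],"jaw":[0,0,0]}'
python3 -m inch '{"translation":[[-0.2,-1,0],[-0.2,-1,0],[-0.2,-1,0]],"rot":[[0,0,0.17],[0,0,0.17],[0,0,0.17]],"jaw":[0,0,0]}'
python3 -m inch '{"translation":[[-0.2,-1,0],[-0.2,-1,0],[-0.2,-1,0]],"rot":[[0,0,0.17],[0,0,0.17],[0,0,0.17]],"jaw":[0,0,0]}'
python3 -m inch '{"translation":[[-0.2,-1,0],[-0.2,-1,0],[-0.2,-1,0]],"rot":[[0,0,0.17],[0,0,0.17],[0,0,0.17]],"jaw":[0,0,0]}'
python3 -c "
from h import *
t,a,n,im=ang('top');print(t,a,n)
for c,k,_ in orange(im): print(c,k,cast('top',[c],.185))"
```

```text
time: 6.15
ee_pos: [0.5469, 0.2935, 0.2662]
eef_rot: [0.874, 0.485, 0.007, -0.004]
ft_force: [-0.2, 0.2, -0.5]
width: 0.0008
time: 6.45
ee_pos: [0.5283, 0.1867, 0.2769]
eef_rot: [0.83, 0.558, 0.006, -0.003]
ft_force: [1.6, 0.2, 0.8]
width: 0.0002
time: 6.75
ee_pos: [0.5081, 0.0817, 0.2767]
eef_rot: [0.778, 0.628, 0.005, -0.003]
ft_force: [0.4, -0.1, -0.2]
width: 0.0003
time: 7.05
ee_pos: [0.4874, -0.0233, 0.2765]
eef_rot: [0.72, 0.694, 0.004, -0.003]
ft_force: [0.0, 0.1, -0.6]
width: 0.0005
time: 7.35
ee_pos: [0.4661, -0.1284, 0.2763]
eef_rot: [0.657, 0.754, 0.003, -0.003]
ft_force: [1.2, -0.8, -1.0]
width: 0.0001
7.4 -0.1814 1038
[266.63779528 275.9488189 ] 254 [[0.46088059 0.17333352]]
[316.32067511 285.94514768] 237 [[0.43650929 0.04008543]]
```

```bash
python3 -m inch '{"translation":[[0,-0.1,-0.5],[0,-0.1,-0.9],[0,-0.1,-0.9]],"rot":[[0,0,0],[0,0,0],[0,0,0]],"jaw":[0,0,0]}'
python3 -m inch '{"translation":[[-0.03,0,-0.27],[-0.03,0,-0.27],[-0.03,0,-0.27]],"rot":[[0,0,0],[0,0,0],[0,0,0]],"jaw":[0,0,0]}'
python3 -c "
from h import *
for i in range(4):
  t,a,n,im=ang('top');print(t,a,n)
print(r.read_state()['ee_pos'])
for c,k,_ in orange(im): print(c,k,cast('top',[c],.185))"
```

```text
time: 7.7
ee_pos: [0.4633, -0.1377, 0.1819]
eef_rot: [0.658, 0.753, 0.002, -0.007]
ft_force: [-1.4, 0.1, 0.7]
width: 0.0006
time: 8.0
ee_pos: [0.4612, -0.1372, 0.1568]
eef_rot: [0.658, 0.753, 0.002, -0.006]
ft_force: [0.5, 0.0, 0.9]
width: 0.0005
8.05 -0.0883 1039
8.1 -0.0812 1036
8.15 -0.0745 1035
8.2 -0.0675 1040
[ 0.4613588  -0.13781126  0.15661064]
[281.03088803 281.        ] 259 [[0.44808402 0.13446226]]
[331.4122449 285.0122449] 245 [[4.39615252e-01 2.85080555e-06]]
```

```bash
python3 -m inch '{"translation":[[0,0.2,0],[0,0.38,0],[0,0.4,0],[0,0.4,0],[0,0.4,0],[0,0.4,0],[0,0.4,0],[0,0.4,0]],"rot":[[0,0,0],[0,0,0],[0,0,0],[0,0,0],[0,0,0],[0,0,0],[0,0,0],[0,0,0]],"jaw":[0,0,0,0,0,0,0,0]}'
python3 -c "
from h import *
for i in range(4):
  t,a,n,im=ang('top');print(t,a,n)
print(r.read_state()['ee_pos'])
for c,k,_ in orange(im): print(c,k,cast('top',[c],.185))"
```

```text
time: 9.0
ee_pos: [0.4613, -0.0981, 0.1565]
eef_rot: [0.658, 0.753, 0.003, -0.006]
ft_force: [0.4, 0.4, -0.6]
width: 0.0001
9.05 0.0436 1050
9.1 0.0497 1043
9.15 0.0559 1038
9.2 0.0627 1039
[ 0.4613125  -0.0978194   0.15656044]
[348.8961039  281.98701299] 231 [[ 0.44833584 -0.04632288]]
[298.17472119 284.6133829 ] 269 [[0.43925143 0.08847864]]
```

```bash
python3 -m inch '{"translation":[[0,0,0],[0,0,0],[0,0,0],[0,0,0],[0,0,0],[0.004,-0.022,0],[0.007,-0.043,0],[0.011,-0.065,0],[0.015,-0.087,0],[0.019,-0.108,0],[0.022,-0.13,0],[0.026,-0.152,0],[0.03,-0.174,0],[0.034,-0.195,0],[0.037,-0.217,0],[0.041,-0.239,0],[0.045,-0.26,0],[0.048,-0.282,0],[0.052,-0.304,0],[0.056,-0.326,0]],"rot":[[0,0,0],[0,0,0],[0,0,0],[0,0,0],[0,0,0],[0,0,0],[0,0,0],[0,0,0],[0,0,0],[0,0,0],[0,0,0],[0,0,0],[0,0,0],[0,0,0],[0,0,0],[0,0,0],[0,0,0],[0,0,0],[0,0,0],[0,0,0]],"jaw":[0,0,0,0,0,0,0,0,0,0,0,0,0,0,0,0,0,0,0,0]}'
python3 -c "
from h import *
for i in range(5):
  t,a,n,im=ang('top');print(t,a,n)
print(r.read_state()['ee_pos'])
for c,k,_ in orange(im): print(c,k,cast('top',[c],.185))"
```

```text
time: 11.2
ee_pos: [0.467, -0.1307, 0.1566]
eef_rot: [0.658, 0.753, 0.003, -0.005]
ft_force: [-0.1, -0.4, -0.3]
width: 0.0005
11.25 0.2131 1041
11.3 0.2134 1040
11.35 0.2141 1041
11.4 0.2146 1039
11.45 0.2151 1038
[ 0.46690476 -0.13035609  0.15654186]
[366.43181818 274.03787879] 132 [[ 0.47008007 -0.09266439]]
[318.64575646 285.84132841] 271 [[0.43688337 0.03390513]]
```

```bash
python3 -m inch '{"translation":[[0.08,-0.3,0],[0.15,-0.8,0],[0.15,-0.8,0],[0.15,-0.8,0],[0.15,-0.8,0],[0.15,-0.8,0],[0.15,-0.8,0],[0.15,-0.8,0],[0.15,-0.8,0],[0.15,-0.8,0],[0.15,-0.8,0],[0.15,-0.8,0],[0.15,-0.8,0],[0.15,-0.8,0],[0.15,-0.8,0],[0.15,-0.8,0],[0.15,-0.8,0],[0.15,-0.8,0],[0.15,-0.8,0],[0.15,-0.8,0]],"rot":[[0,0,0],[0,0,0],[0,0,0],[0,0,0],[0,0,0],[0,0,0],[0,0,0],[0,0,0],[0,0,0],[0,0,0],[0,0,0],[0,0,0],[0,0,0],[0,0,0],[0,0,0],[0,0,0],[0,0,0],[0,0,0],[0,0,0],[0,0,0]],"jaw":[0,0,0,0,0,0,0,0,0,0,0,0,0,0,0,0,0,0,0,0]}'
cat > chk.py <<'E'
from h import *
for i in range(3):
  t,a,n,im=ang('top');print(t,a,n)
o=[cast('top',[c],.185)[0] for c,k,_ in orange(im)];print(o)
m=np.mean(o,0);d=(AX-m)/np.hypot(*(AX-m)); print('lens',m+.01*d, 'angle',np.arctan2(d[1],d[0]))
for c,k,_ in blobs(im,(50,150,60),(75,255,255)): print("green",c,k)
cv2.imwrite("pics/f.png",np.hstack([im[140:340,220:440],eyes.camera('scene')[130:330,220:440]]))
E
python3 chk.py
```

```text
time: 13.45
ee_pos: [0.4819, -0.2104, 0.1566]
eef_rot: [0.658, 0.753, 0.003, -0.005]
ft_force: [0.3, -0.1, -0.5]
width: 0.0007
13.5 0.2265 1036
13.55 0.2268 1037
13.6 0.2267 1039
[array([ 0.46781216, -0.1018477 ]), array([0.43688244, 0.02977062])]
lens [ 0.46208853 -0.03377837] angle 0.22798689089195975
green [179.35294118 277.00280112] 357
green [529.11229947 294.69786096] 374
```

```bash
Z20='' 
python3 -m inch '{"translation":[[0,0,0],[0,0,0],[0,0,0],[0,0,0],[0,0,0],[0,0,0],[0,0,0],[0,0,0],[0,0,0],[0,0,0],[0,0,0],[0,0,0],[0,0,0],[0,0,0],[0,0,0],[0,0,0],[0,0,0],[0,0,0],[0,0,0],[0,0,0]],"rot":[[0,0,0],[0,0,0],[0,0,0],[0,0,0],[0,0,0],[0,0,0],[0,0,0],[0,0,0],[0,0,0],[0,0,0],[0,0,0],[0,0,0],[0,0,0],[0,0,0],[0,0,0],[0,0,0],[0,0,0],[0,0,0],[0,0,0],[0,0,0]],"jaw":[0,0,0,0,0,0,0,0,0,0,0,0,0,0,0,0,0,0,0,0]}'
python3 -m inch '{"translation":[[0,0,0],[0,0,0],[0,0,0],[0,0,0],[0,0,0],[0,0,0],[0,0,0],[0,0,0],[0,0,0],[0,0,0],[0,0,0],[0,0,0],[0,0,0],[0,0,0],[0,0,0],[0,0,0],[0,0,0],[0,0,0],[0,0,0],[0,0,0]],"rot":[[0,0,0],[0,0,0],[0,0,0],[0,0,0],[0,0,0],[0,0,0],[0,0,0],[0,0,0],[0,0,0],[0,0,0],[0,0,0],[0,0,0],[0,0,0],[0,0,0],[0,0,0],[0,0,0],[0,0,0],[0,0,0],[0,0,0],[0,0,0]],"jaw":[0,0,0,0,0,0,0,0,0,0,0,0,0,0,0,0,0,0,0,0]}'
python3 -m inch '{"translation":[[0,0,0],[0,0,0],[0,0,0],[0,0,0],[0,0,0],[0,0,0],[0,0,0],[0,0,0],[0,0,0],[0,0,0]],"rot":[[0,0,0],[0,0,0],[0,0,0],[0,0,0],[0,0,0],[0,0,0],[0,0,0],[0,0,0],[0,0,0],[0,0,0]],"jaw":[0,0,0,0,0,0,0,0,0,0]}'
python3 chk.py
```

```text
time: 15.65
ee_pos: [0.4819, -0.2104, 0.1566]
eef_rot: [0.658, 0.753, 0.003, -0.005]
ft_force: [-0.4, -0.5, -0.2]
width: 0.0003
time: 17.65
ee_pos: [0.4819, -0.2104, 0.1565]
eef_rot: [0.658, 0.753, 0.003, -0.006]
ft_force: [-0.0, 0.7, -0.3]
width: 0.0005
time: 18.65
ee_pos: [0.4819, -0.2103, 0.1565]
eef_rot: [0.658, 0.753, 0.003, -0.005]
ft_force: [0.5, -0.3, 0.4]
width: 0.0003
18.7 0.2269 1039
18.75 0.227 1038
18.8 0.2269 1038
[array([ 0.4680284 , -0.10183583]), array([0.43704023, 0.02971398])]
lens [ 0.46227513 -0.03379897] angle 0.22817020463283808
green [179.4056338  277.01126761] 355
green [529.12868633 294.76675603] 373
```

View pics/f.png

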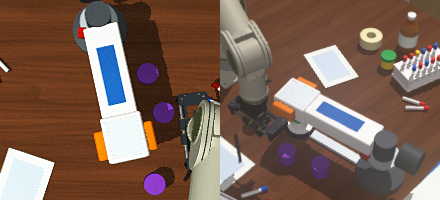

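The boom sits still over the stage. In the left half of the picture the head is at about (125,137), with the gripper clear to its right. The pot is hidden under the head. The lens is about 7 mm from the stage centre, so I'll hand in.

```bash
python3 -c "
from bench import r
print(r.close_job())"
```

```text
the job is handed in; nothing more can be done
None
```

The boom now rests with its lens about 7 mm from the stage centre (25 mm allowed), and I handed the job in at about 19 s of the 51 s.

- **Swing:** I pushed the left bumper with the closed fingers, which sent the boom off at about 0.18 rad/s. I then lifted over the head and caught it on the right bumper with the fingers retreating at half its speed. It drifted the last 0.01 rad and stopped by itself.
- **Last checks:** The boom angle stayed at 0.227 rad from 13.5 to 18.8 s, against 0.208 rad for the stage. That is about 5 s still and untouched, with the fingers about 10 cm away from the bumper.
- **Not confirmed:** The head hides the pot from the top camera, so I could not measure the pot at the end. The fingers stayed well above it throughout. The two green-lidded pots at the sides had not moved; I did not re-measure the other bystanders, but nothing touched them. My scene-camera angle reading was unreliable, so all angles come from the top camera, where the blue stripe and the bumpers agreed to about 0.002 rad.

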